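# Fit up a pipe end cap for its tack weld

### The job

Load the capped pipe stub into the weld fixture: its square foot plate goes down flat between the four corner locators, any of the four ways round. There, screw the end cap clockwise (seen from above) until it bottoms out, then back it off a quarter turn for the weld gap and keep hold of the cap: the program finishes while the gripper still holds it still for the tack. Leave the tools and other parts on the table where they are.

Things in the scene. Friction and masses are not known exactly. Their poses are not given: they have to be found in the camera images.
- stub: The loose workpiece, 0.7 to 0.9 kg with its cap: an upright steel pipe 33 mm across on a square foot plate 80 x 80 x 6 mm, the round end cap on top. Origin: centre of the plate's underside; z up the pipe, x and y along the plate's edges. It may be lifted by the cap or by the bare pipe, 14 to 54 mm above the underside.
- cap: Steel end cap on the pipe, a cylinder 44.5 mm across, 41 mm high (top 4 mm rounded), started on the thread by hand. Origin: on the axis at its lower rim, 55 mm above the plate's underside when bottomed out, up to 2 mm higher before. x points along the white chalk line on its top and side. Right-hand thread, 2.2 mm a turn; turning friction about 0.2 N m holds it where it is left, also when carried.
- cap_top (a point): Centre of the cap's flat top, 41 mm above the origin of cap (96 mm above the underside of the foot plate when bottomed out).
- thread (a joint): How far the cap is screwed on, rad: 0 when bottomed out (a hard stop: the turning moment rises sharply), negative before; grows clockwise seen from above. It starts 2.8 to 4.6 rad short of the bottom; -1.57 is a quarter turn backed off.
- nest (a point): Where the stub's origin goes: floor centre of the weld fixture's square nest, x and y along its sides. The fixture is a 140 x 140 x 12 mm plate fixed to the table, floor 12 mm up; four L-shaped corner locators, 16 mm above the floor, leave 84 x 84 mm (2 mm of play each side); their upper 6 mm lean outward as a lead-in.
- brush: Bystander: wire brush with wooden handle, 220 x 42 x 20 mm, lying along its own x. Origin: on the table under about its middle.
- hammer: Bystander: chipping hammer with coil-spring grip, 175 mm long, lying along its own x, head 24 mm from the origin to +x, 160 mm across, 26 mm high. Origin: on the table under about its middle.
- c_clamp: Bystander: screw clamp (C-clamp) lying flat, about 215 x 105 mm, 20 mm high. Origin: on the table under about its middle.
- magnet_square: Bystander: flat triangular magnetic welding square, 110 x 90 mm, 16 mm high. Origin: on the table under about its middle.
- nipple: Bystander: short open pipe nipple standing up, 33 mm across, 60 mm high. Origin: on the table under about its middle.
- offcut: Bystander: angle-iron offcut, 170 x 40 mm, 40 mm high. Origin: on the table under about its middle.
- tin: Bystander: open round tin of nuts, 84 mm across, 50 mm high. Origin: on the table under about its middle.
- spray: Bystander: spray can standing up, 66 mm across, 190 mm high. Origin: on the table under about its middle.
Not all that is in view belongs to the job. Leave any brown, green or purple look-alike of the stub alone.

How it is judged:
By the outcome, as a careful person would: the job done as asked, in the order asked, and still so for the second after the job is handed in, while the arm keeps its last pose, push and grip.
It also fails if it takes over 72 s, if anything falls off the work surface, if the arm or the gripper's body presses on something with over 40 N, if the wrist force passes 120 N, or if a joint passes its speed limit or range.

### The arm

A 6-joint arm with a two-finger parallel gripper is mounted at the origin on the work surface. World frame = base frame: x ahead of the robot, y to its left, z up, the work surface at z = 0. Lengths are in mm, angles in degrees, forces in N, time in s.
With the tool pointing down it reaches from about 350 to 850 mm from the base axis. Payload 8.1 kg.
Tool frame: the origin (TCP) lies at the very end of the fingers, on their centre line; the grasp point (between the pads) lies 19 mm behind it; z points along the fingers, y is the line along which they close (so a half turn about z gives the same grasp; the last joint's range is limited). The gripper opens to 85 mm and grips with 20 to 120 N. Pads are 22 mm wide; open, the fingers measure 114 mm over their backs; the gripper's body (76 mm by 85 mm) begins 54 mm behind the grasp point. The pads swing forward as they close: fully open they stand 13 mm farther back than shut.
Start: joints at [71.31, 7.471, 85.268, -0, 87.261, -4.893], TCP at [143.065, 582.699, 231.292] pointing down, gripper open.
Joint ranges: [-169.43, 169.43], [-51.17, 129.36], [1.28, 143.12], [-76.62, 256.62], [0, 156.53], [-152.29, 152.29]. Speed limits (degrees/s): [136.94, 136.94, 159.86, 180, 180, 180].

### API

Orientations are given as [roll, pitch, yaw] about the fixed x, y, z axes, in that order (R = Rz(yaw) Ry(pitch) Rx(roll)).
In Python, from bench import status, viewer, job gives the robot as it stands.
- The arm moves only by the tool arm_command, never from a script. Its argument "targets" is a list that holds one entry, the list of rows, each a list of 7 numbers: the shift along the world's x, y, z in m, then the turn, a rotation vector about the world's x, y, z in rad, then the opening, from -1 (shut) to 1 (fully open). In form: [[[dx, dy, dz, rx, ry, rz, gripper], ...]]. A call has 1 to 10 rows; each row shifts and turns the commanded pose from where the row before left it; what a row does not reach is not made up. A row lasts 1/8 s, in which the tool goes at most 62.5 mm and 10.7 degrees, less where a joint would pass 70% of its speed; a pose out of reach is approached as far as the arm can. A call with a gripper value outside its range is refused whole. The fingers move at their own pace and stop on an object; "force" is the grip in N (left out, the last holds). Time passes only in rows, so rows that do not move let the fingers close. It gives the time, the measured TCP pose, the force, the opening and the grip force at its end, in the units of the state.
- status.sense(): the state, without advancing time (a new reading comes with each control period).
- viewer.snapshot(name): name is "side" or "top"; returns the picture (420x560x3 uint8, red, green, blue); there is no depth.
- viewer.camera_model(name): a dict with "vertical_fov" (degrees; the focal length in pixels is half the picture's height over the tangent of half this angle, whatever the lens; pixels are square), "cx", "cy" (the principal point, pixels), "xyz" and "attitude" of the camera in the world. Camera axes: x right, y down, z forward; pixel columns grow to the right and rows downward; lengths in mm; the calibration is good to about 2 mm. A picture is of the moment at which its call begins. camera_model takes no time and is no camera call.
- job.hand_in(): hands the job in; it is judged then, once.
The state is a dict: "time": time; "joint_pos": joint angles; "qd": joint speeds; "joint_efforts": joint torques, N m; "tool_pos": TCP position; "tcp_rot": TCP orientation; "ft_force": force on the tool from outside, world axes, zero at the start; "wrist_torque": the same for the moment, N m; "finger_gap": finger opening in mm; "grip_force": force on a finger pad.
Only numpy, scipy, OpenCV 4.12 (cv2) and the standard library are available. Lean on these libraries where they do the work, as an engineer would, in place of code of your own. Each camera call takes 0.05 s, during which the arm holds its last target. There are 200 camera calls.

## Working session

There is one attempt and no reset: what is moved stays moved. The work goes in short steps, Python scripts to look and compute and a tool call to move; the robot and the scene stay as the last step left them, time stands still between calls to the robot, and variables do not carry over. Pictures are saved under pics/ and viewed, at most 10 in all, crops included, and the job is handed in when it is done.

Besides the shell and the picture viewer there is one more tool, called by a JSON object that holds its "fn" and its "kwargs". arm_command: Moves the arm, as the interface text tells. Its arguments: {"type":"object","properties":{"targets":{"type":"array"},"force":{"type":"number"}},"required":["targets"]}

```bash
mkdir -p pics; ls; python3 - <<'E'
from bench import status,viewer
import cv2
for n in("side","top"):
    cv2.imwrite(f"pics/{n}0.png",viewer.snapshot(n)[:,:,::-1]); print(viewer.camera_model(n))
print(status.sense())
E
```

```text
pics
{'vertical_fov': 57.849224176711914, 'cx': 277.42194844118274, 'cy': 203.2490495491725, 'xyz': array([346.70214877, 649.92182529, 631.57286307]), 'attitude': array([-126.92473783,    0.25790712, -162.03378836])}
{'vertical_fov': 46.459064462839095, 'cx': 283.8984454032957, 'cy': 206.6137291408722, 'xyz': array([ 394.66448546,    2.03004377, 1532.84656689]), 'attitude': array([-173.42503748,   -0.94827646,  -91.00845697])}
{'time': 0.1, 'joint_pos': array([ 7.13079615e+01,  7.51086078e+00,  8.53243782e+01, -1.25567665e-03,
        8.72597445e+01, -4.89396798e+00]), 'qd': array([ 0.03885512, -0.11765672, -0.10130943, -0.02130852,  0.05378882,
        0.01782546]), 'joint_efforts': array([ 8.64148624e-04, -5.70954072e+01, -5.01942945e+01, -1.94841446e-04,
        8.13886814e-03, -2.84840588e-06]), 'tool_pos': array([142.93722393, 582.21789786, 230.33565298]), 'tcp_rot': array([-1.79905256e+02, -6.85366058e-03,  1.66201985e+02]), 'ft_force': array([ 0.0443681 , -0.28822715,  0.55622165]), 'wrist_torque': array([ 0.01354659, -0.0007276 , -0.01635166]), 'grip_force': 0.0, 'finger_gap': 85.4320236431324}
```

View pics/side0.png

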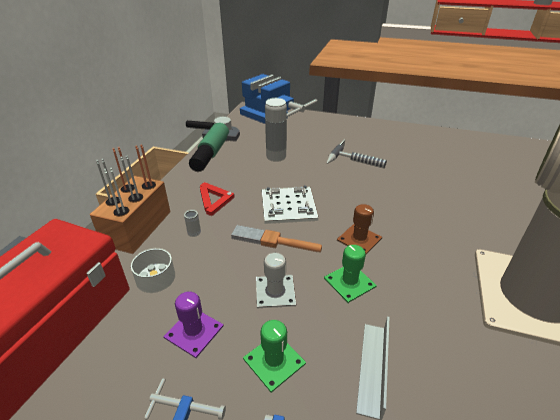

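View pics/top0.png

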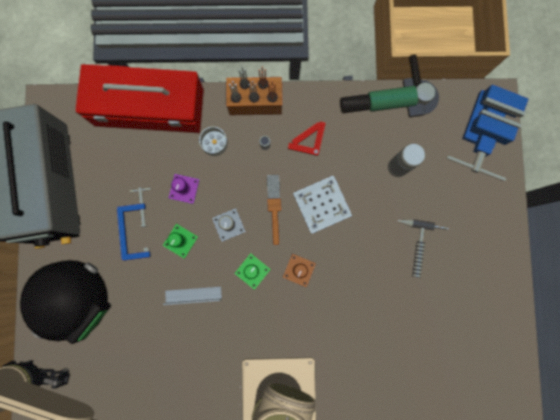

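The side view shows the grey stub at (275,280), with lookalikes purple (193,320), green (274,350) and (352,270), and brown (363,228). In the top view the stub is at (228,224), the lookalikes are purple (183,187), green (180,240) and (252,271), and brown (300,270), and the grey nipple is at (264,142). The fixture is at side (289,204) and top (322,204). I choose the bare-steel one, at top (228,224) and side (275,280), and will check it in a close crop.

```bash
cat > h.py <<'E'
import numpy as np,cv2
from scipy.spatial.transform import Rotation as R
from bench import status,viewer
def cam(n):
    m=viewer.camera_model(n); f=210/np.tan(np.radians(m['vertical_fov']/2))
    return f,m['cx'],m['cy'],np.array(m['xyz']),R.from_euler('xyz',m['attitude'],degrees=True).as_matrix()
def ray(n,p):
    f,cx,cy,o,A=cam(n); p=np.atleast_2d(np.asarray(p,float))
    return o,np.c_[(p[:,0]-cx)/f,(p[:,1]-cy)/f,np.ones(len(p))]@A.T
def onz(n,p,z):
    o,d=ray(n,p); return o+d*((z-o[2])/d[:,2])[:,None]
def proj(n,X):
    f,cx,cy,o,A=cam(n); q=(np.atleast_2d(X)-o)@A
    return q[:,:2]/q[:,2:]*f+[cx,cy]
def crop(img,x,y,w,h,s): return cv2.resize(img[y:y+h,x:x+w],None,fx=s,fy=s,interpolation=cv2.INTER_CUBIC)
E
python3 - <<'E'
from h import *
s=cv2.imread('pics/side0.png');t=cv2.imread('pics/top0.png')
print('stub top z6',onz('top',[228,226],6),'side',onz('side',[275,291],6))
print('fixture',onz('top',[322,204],12),onz('side',[289,203],12))
print('base proj',proj('top',[0,0,0]))
a=np.hstack([crop(s,245,175,80,70,5),crop(t,290,170,70,70,5)[:350]])
b=np.hstack([crop(s,245,245,80,70,5),crop(t,200,195,70,70,5)[:350]])
b=cv2.resize(b,None,fx=.8,fy=.8);a=cv2.resize(a,None,fx=.8,fy=.8)
cv2.imwrite('pics/c1.png',np.vstack([a,b]))
E
```

```text
stub top z6 [[512.03467474 149.22865121   6.        ]] side [[516.55215264 151.71404432   6.        ]]
fixture [[ 575.88590329 -145.83569865   12.        ]] [[ 574.04620975 -144.06623561   12.        ]]
base proj [[278.4698071  394.53039476]]
```

View pics/c1.png

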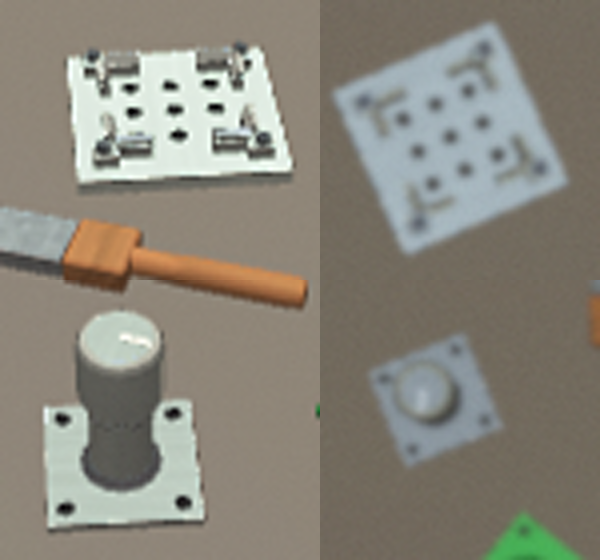

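The crop shows that the chosen stub is bare grey, with a white chalk line on its cap and four holes in its plate. The empty fixture has its four locators. Next I'll measure both from plate contours in both views.

```bash
cat >> h.py <<'E'
def plate(n,img,win,z):
    x,y,w,h=win; hsv=cv2.cvtColor(img[y:y+h,x:x+w],cv2.COLOR_BGR2HSV)
    big=cv2.resize(img[y:y+h,x:x+w],None,fx=4,fy=4,interpolation=cv2.INTER_CUBIC)
    lab=cv2.cvtColor(big,cv2.COLOR_BGR2LAB)[:,:,2]
    _,m=cv2.threshold(lab,0,255,cv2.THRESH_BINARY_INV+cv2.THRESH_OTSU)
    c=max(cv2.findContours(m,cv2.RETR_EXTERNAL,cv2.CHAIN_APPROX_NONE)[0],key=cv2.contourArea)[:,0]
    p=(c+.5)/4-.5+[x,y]
    return p,onz(n,p,z)[:,:2]
E
python3 - <<'E'
from h import *
s=cv2.imread('pics/side0.png');t=cv2.imread('pics/top0.png')
for lab,n,img,win,z in [('fix','top',t,(288,170,70,68),12),('fix','side',s,(255,180,70,44),12),('stub','top',t,(206,203,44,44),6),('stub','side',s,(246,245,60,65),6)]:
    p,w=plate(n,img,win,z); print(lab,n,'rect',cv2.minAreaRect(w.astype(np.float32)), cv2.minAreaRect(p.astype(np.float32)))
    h=cv2.convexHull(w.astype(np.float32)); q=cv2.approxPolyDP(h,8,True)[:,0]; print(q.round(1).tolist(),[round(float(np.linalg.norm(q[i]-q[i-1])),1) for i in range(len(q))], q.mean(0))
# fixture holes: dark blobs, 
for n,img,win in [('top',t,(300,182,45,45)),('side',s,(262,185,55,36))]:
    x,y,w,h=win; g=cv2.resize(cv2.cvtColor(img[y:y+h,x:x+w],6),None,fx=4,fy=4,interpolation=2)
    bh=cv2.morphologyEx(g,cv2.MORPH_BLACKHAT,np.ones((25,25)))
    _,m=cv2.threshold(bh,0,255,cv2.THRESH_BINARY+cv2.THRESH_OTSU)
    k,_,st,ce=cv2.connectedComponentsWithStats(m)
    for i in range(1,k):
        if st[i,4]>30: c=(ce[i]+.5)/4-.5+[x,y]; print(n,st[i,4],c.round(1),onz(n,c,12)[0,:2].round(1))
E
```

```text
fix top rect ((576.2000732421875, -146.18917846679688), (144.72181701660156, 145.28732299804688), 22.921634674072266) ((322.0769348144531, 203.93011474609375), (46.14506149291992, 46.06673812866211), 65.87902069091797)
[[666.4000244140625, -181.8000030517578], [611.7000122070312, -54.400001525878906], [485.1000061035156, -110.30000305175781], [537.7999877929688, -236.89999389648438]] [139.9, 138.7, 138.4, 137.2] [ 575.2552  -145.86247]
fix side rect ((576.8297729492188, -145.4390411376953), (141.5256805419922, 165.49021911621094), 22.749568939208984) ((289.2967529296875, 203.41232299804688), (36.85885238647461, 54.596168518066406), 86.3086166381836)
[[556.2000122070312, -242.89999389648438], [657.0, -201.60000610351562], [666.9000244140625, -182.5], [606.5999755859375, -43.400001525878906], [485.3999938964844, -96.5999984741211], [535.4000244140625, -228.1999969482422]] [25.5, 108.9, 21.5, 151.6, 132.3, 140.7] [ 584.5772 -165.8716]
stub top rect ((516.9676513671875, 148.50244140625), (84.08446502685547, 84.90658569335938), 21.776914596557617) ((228.2174530029297, 224.47189331054688),
[... 1476 characters left out ...]
225.6]
side 83 [308.2 185.4] [ 545.3 -242.4]
side 105 [304.6 186.5] [ 553.9 -233.7]
side 93 [267.7 189.1] [ 650.9 -189.1]
side 92 [306.4 190.7] [ 543.7 -214.9]
side 538 [301.5 192.8] [ 554.2 -200.6]
side 675 [271.9 193.7] [ 632.2 -171. ]
side 171 [297.2 195.5] [ 562.2 -184.2]
side 155 [287. 196.] [ 588.5 -173.4]
side 176 [277.1 196.6] [ 613.9 -162.5]
side 589 [262.4 210.9] [631.2 -89.5]
side 181 [298.5 201.6] [ 551.1 -158. ]
side 223 [315.5 204.6] [ 503.7 -158.7]
side 186 [288.2 202. ] [ 577.3 -147.7]
side 180 [277.9 202.7] [ 603.1 -136.3]
side 1488 [305.9 209.7] [ 522.8 -129.2]
side 1259 [273.9 211.9] [600.7 -94.4]
side 193 [289.2 208.4] [ 566.7 -121.3]
side 1538 [296.  219.4] [536.9 -82.1]
```

```bash
python3 - <<'E'
from h import *
s=cv2.imread('pics/side0.png');t=cv2.imread('pics/top0.png')
print('cap top rough: top',onz('top',[226.3,222.8],97)[0],'side',onz('side',[275,260.2],97)[0])
# expected pixels for plate centre (517,148)
for c in [(517,147.7),(517,150),(515,148)]:
  print(c,'captop proj',proj('top',[*c,97])[0],proj('side',[*c,97])[0])
# cap left/right silhouette in side view at several rows (dark wall vs. brown)
for y in (268,272,276,280): print(y,cv2.cvtColor(s,cv2.COLOR_BGR2LAB)[y,258:294,2].tolist())
# plate holes of stub
for n,img,win in [('top',t,(212,208,34,34)),('side',s,(254,278,44,28))]:
    x,y,w,h=win; g=cv2.resize(cv2.cvtColor(img[y:y+h,x:x+w],6),None,fx=4,fy=4,interpolation=2)
    bh=cv2.morphologyEx(g,cv2.MORPH_BLACKHAT,np.ones((25,25)))
    _,m=cv2.threshold(bh,0,255,cv2.THRESH_BINARY+cv2.THRESH_OTSU)
    k,_,st,ce=cv2.connectedComponentsWithStats(m)
    for i in range(1,k):
        if 40<st[i,4]<600: c=(ce[i]+.5)/4-.5+[x,y]; print(n,st[i,4],c.round(1),onz(n,c,6)[0,:2].round(1))
E
```

```text
cap top rough: top [514.54084492 145.39722465  97.        ] side [515.8326156  151.47552165  97.        ]
(517, 147.7) captop proj [225.51126662 221.97813264] [275.03787268 258.74761923]
(517, 150) captop proj [224.72691018 221.99079073] [274.66956455 259.5513508 ]
(515, 148) captop proj [225.41164854 222.65850475] [275.95960662 259.07519016]
268 [136, 136, 137, 136, 136, 136, 131, 132, 131, 131, 132, 132, 132, 131, 133, 133, 133, 133, 132, 132, 132, 132, 132, 131, 131, 132, 132, 135, 135, 136, 135, 137, 136, 136, 137, 137]
272 [136, 136, 136, 136, 136, 136, 132, 131, 132, 132, 131, 132, 132, 131, 131, 132, 132, 131, 131, 131, 132, 132, 131, 131, 131, 132, 131, 133, 135, 136, 136, 136, 136, 135, 136, 136]
276 [135, 135, 134, 134, 134, 134, 134, 133, 131, 132, 131, 132, 132, 131, 131, 132, 132, 131, 131, 131, 132, 132, 130, 132, 131, 131, 132, 132, 132, 132, 131, 132, 133, 132, 131, 136]
280 [132, 130, 128, 129, 130, 133, 132, 132, 132, 132, 130, 130, 132, 131, 131, 131, 131, 131, 131, 132, 131, 129, 131, 131, 131, 132, 133, 132, 133, 131, 132, 132, 133, 133, 132, 137]
top 137 [230.3 208.2] [567.7 141.6]
top 81 [233.4 212. ] [555.7 132. ]
top 112 [216.2 219.4] [533.5 185.9]
top 83 [212.2 222.9] [522.6 198.4]
top 128 [244.7 227. ] [508.   97.3]
top 94 [240.7 229.6] [500.  109.7]
top 71 [222.6 236.9] [478.2 166. ]
top 128 [225.7 240.7] [466.4 156.6]
side 479 [254.4 285.9] [562.5 152. ]
side 201 [260.1 279.3] [557.4 131. ]
side 143 [287.7 278.5] [501.1 110.4]
side 69 [295.3 295.1] [473.1 149.3]
side 229 [290.4 300.3] [479.1 165. ]
side 517 [291.5 303.7] [474.4 172.7]
side 66 [255.7 301.5] [545.5 189.6]
side 231 [261.  301.8] [535. 187.]
```

{"fn": "arm_command", "kwargs": {"targets": [[[0.0374,-0.0435,0,0,0,0.1012,1],[0.0374,-0.0435,0,0,0,0.1012,1],[0.0374,-0.0435,0,0,0,0.1012,1],[0.0374,-0.0435,0,0,0,0.1012,1],[0.0374,-0.0435,0,0,0,0.1012,1],[0.0374,-0.0435,0,0,0,0.1012,1],[0.0374,-0.0435,0,0,0,0.1012,1],[0.0374,-0.0435,0,0,0,0.1012,1],[0.0374,-0.0435,0,0,0,0.1012,1],[0.0374,-0.0435,0,0,0,0.1012,1]]], "force": 60}}

```text
time: 1.35
tool_pos: [517.9, 146.0, 231.0]
tcp_rot: [180.0, -0.0, -135.6]
ft_force: [-0.6, -0.4, 0.1]
finger_gap: 85.2
grip_force: 0.0
```

{"fn": "arm_command", "kwargs": {"targets": [[[0,0,0,0,0,0,1],[0,0,-0.04,0,0,0,1],[0,0,-0.02,0,0,0,1],[0,0,0,0,0,0,1],[0,0,0,0,0,0,1]]]}}

```text
time: 1.98
tool_pos: [517.4, 148.3, 172.4]
tcp_rot: [-180.0, 0.1, -135.8]
ft_force: [0.5, 0.3, 0.1]
finger_gap: 85.3
grip_force: 0.0
```

{"fn": "arm_command", "kwargs": {"targets": [[[0,0,-0.04,0,0,0,1],[0,0,-0.04,0,0,0,1],[0,0,-0.02,0,0,0,1],[0,0,-0.013,0,0,0,1],[0,0,0,0,0,0,1],[0,0,0,0,0,0,1]]]}}

```text
time: 2.72
tool_pos: [518.2, 148.0, 59.9]
tcp_rot: [-179.9, 0.1, -135.8]
ft_force: [0.1, -0.6, 0.1]
finger_gap: 85.6
grip_force: 0.0
```

```bash
python3 - <<'E'
from h import *
s=viewer.snapshot('side')[:,:,::-1];t=viewer.snapshot('top')[:,:,::-1]
cv2.imwrite('pics/g1.png',np.hstack([crop(s,225,200,100,110,4),crop(t,180,170,100,110,4)]))
print(status.sense()['tool_pos'],status.sense()['ft_force'])
E
```

```text
[518.16426363 147.96119608  59.7741712 ] [ 0.71262115 -0.85434581  0.57369868]
```

View pics/g1.png

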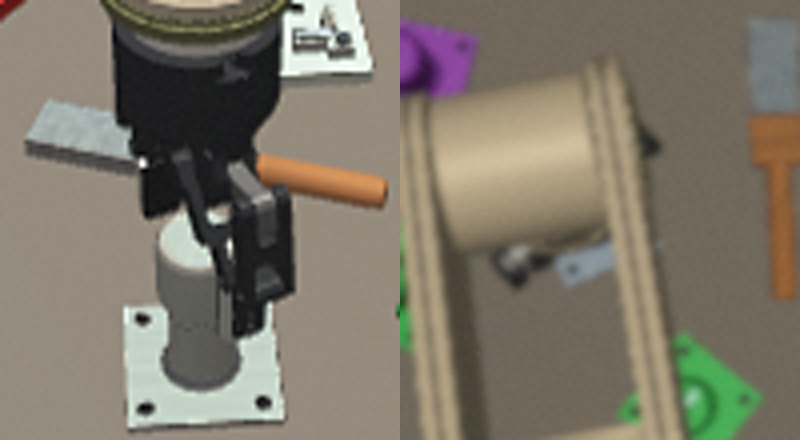

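The fingers straddle the cap: the near finger is at crop (265,260), beside the cap at (195,250), and the far finger is hidden behind it. I'll close and lift.

{"fn": "arm_command", "kwargs": {"targets": [[[0,0,0,0,0,0,-1],[0,0,0,0,0,0,-1],[0,0,0,0,0,0,-1],[0,0,0,0,0,0,-1],[0,0,0,0,0,0,-1],[0,0,0,0,0,0,-1],[0,0,0,0,0,0,-1],[0,0,0,0,0,0,-1]]], "force": 80}}

```text
time: 3.82
tool_pos: [517.2, 147.8, 58.9]
tcp_rot: [-180.0, 0.0, -135.8]
ft_force: [-1.6, -0.3, 4.8]
finger_gap: 42.6
grip_force: 80.8
```

{"fn": "arm_command", "kwargs": {"targets": [[[0,0,0.01,0,0,0,-1],[0,0,0.02,0,0,0,-1],[0,0,0.03,0,0,0,-1],[0,0,0.03,0,0,0,-1],[0,0,0,0,0,0,-1],[0,0,0,0,0,0,-1]]]}}

```text
time: 4.58
tool_pos: [516.0, 147.5, 146.6]
tcp_rot: [179.9, -0.1, -135.8]
ft_force: [-0.0, -0.5, -7.7]
finger_gap: 42.8
grip_force: 82.5
```

{"fn": "arm_command", "kwargs": {"targets": [[[0.003,-0.0145,0,0,0,0.0026,-1],[0.006,-0.03,0,0,0,0.0026,-1],[0.0075,-0.037,0,0,0,0.0026,-1],[0.009,-0.044,0,0,0,0.0026,-1],[0.009,-0.044,0,0,0,0.0026,-1],[0.009,-0.044,0,0,0,0.0026,-1],[0.0075,-0.037,0,0,0,0.0026,-1],[0.006,-0.03,0,0,0,0.0026,-1],[0.003,-0.0145,0,0,0,0.0026,-1],[0,0,0,0,0,0.0026,-1]]]}}

```text
time: 5.82
tool_pos: [580.2, -137.1, 147.5]
tcp_rot: [-179.7, -0.7, -135.3]
ft_force: [-0.3, 0.5, -7.2]
finger_gap: 43.1
grip_force: 82.8
```

{"fn": "arm_command", "kwargs": {"targets": [[[0,0,-0.03,0,0,0,-1],[0,0,-0.01,0,0,0,-1],[0,0,0,0,0,0,-1],[0,0,0,0,0,0,-1],[0,0,0,0,0,0,-1]]]}}

```text
time: 6.45
tool_pos: [581.1, -137.3, 109.5]
tcp_rot: [-179.5, -0.6, -135.3]
ft_force: [-0.8, 0.6, -6.8]
finger_gap: 43.0
grip_force: 83.0
```

```bash
python3 - <<'E'
from h import *
s=viewer.snapshot('side')[:,:,::-1];t=viewer.snapshot('top')[:,:,::-1]
cv2.imwrite('pics/s2.png',s);cv2.imwrite('pics/t2.png',t)
cv2.imwrite('pics/g2.png',np.hstack([crop(s,240,110,80,110,5),crop(t,290,165,70,110,5)]))
q=status.sense();print(q['tool_pos'],q['tcp_rot'],q['joint_pos'],q['ft_force'],q['wrist_torque'])
E
```

```text
[ 580.78518905 -137.37739145  109.09922579] [-179.54751388   -0.6679684  -135.34793046] [ -17.73780911   12.01557814   93.26297436   -0.83132819   74.63158126
 -152.17281888] [-0.11623901 -0.25430717 -7.14089222] [0.01931466 0.04293856 0.01223014]
```

View pics/g2.png

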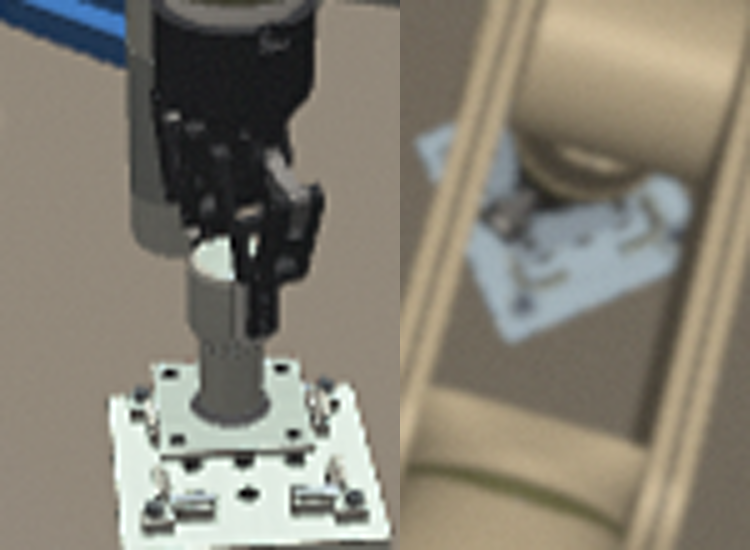

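The side crop shows the stub hanging about 10 mm short of the nest centre, slightly tilted because joint 6 is at its limit. Plate is at crop (230,400) and the locators are below it. I'll use another of the four ways round by turning -90°, and regrip later for screwing range.

{"fn": "arm_command", "kwargs": {"targets": [[[0,0,0.005,0,0,-0.1,-1],[0,0,0.005,0,0,-0.16,-1],[0,0,0,0,0,-0.17,-1],[0,0,0,0,0,-0.18,-1],[0,0,0,0,0,-0.18,-1],[0,0,0,0,0,-0.18,-1],[0,0,0,0,0,-0.18,-1],[0,0,0,0,0,-0.17,-1],[0,0,0,0,0,-0.15,-1],[0,0,0,0,0,-0.08,-1]]]}}

```text
time: 7.8
tool_pos: [580.5, -137.4, 118.6]
tcp_rot: [-179.6, -0.7, 135.6]
ft_force: [-0.1, -0.5, -6.9]
finger_gap: 43.0
grip_force: 83.0
```

{"fn": "arm_command", "kwargs": {"targets": [[[-0.002,-0.005,0,0,0,0,-1],[-0.002,-0.004,0,0,0,0,-1],[0,0,0,0,0,0,-1],[0,0,0,0,0,0,-1]]]}}

```text
time: 8.3
tool_pos: [576.2, -146.3, 118.2]
tcp_rot: [-179.6, -0.7, 135.9]
ft_force: [0.6, -0.6, -7.2]
finger_gap: 42.5
grip_force: 83.0
```

```bash
cat > st.py <<'E'
from h import *
q=status.sense(); A=R.from_euler('xyz',q['tcp_rot'],degrees=True)
T=R.from_euler('xyz',[180,0,q['tcp_rot'][2]],degrees=True)
print(q['time'],q['tool_pos'].round(2),q['tcp_rot'].round(2),'level rotvec',(T*A.inv()).as_rotvec().round(4),'j6',q['joint_pos'][5].round(1),q['ft_force'].round(1),q['wrist_torque'].round(2),q['finger_gap'].round(1))
E
python3 st.py
```

```text
Traceback (most recent call last):
  File "st.py", line 4, in <module>
    print(q['time'],q['tool_pos'].round(2),q['tcp_rot'].round(2),'level rotvec',(T*A.inv()).as_rotvec().round(4),'j6',q['joint_pos'][5].round(1),q['ft_force'].round(1),q['wrist_torque'].round(2),q['finger_gap'].round(1))
                                                                                                                                                                                                   ^^^^^^^^^^^^^^^^^^^^^
AttributeError: 'float' object has no attribute 'round'
```

```bash
sed -i "s/q\['finger_gap'\].round(1)/q['finger_gap']/" st.py; python3 st.py
```

```text
8.3 [ 576.21 -146.28  118.17] [-179.63   -0.71  135.86] level rotvec [-0.0039 -0.0134 -0.    ] j6 -65.0 [ 0.6 -0.6 -7.2] [ 0.02 -0.01  0.01] 42.49892113186043
```

{"fn": "arm_command", "kwargs": {"targets": [[[0,0,-0.01,-0.0039,-0.0134,0,-1],[0.0002,-0.0005,-0.01,0,0,0,-1],[0,0,0,0,0,0,-1],[0,0,0,0,0,0,-1],[0,0,0,0,0,0,-1]]]}}

```text
time: 8.93
tool_pos: [576.8, -146.8, 98.6]
tcp_rot: [180.0, 0.0, 135.9]
ft_force: [0.4, -0.7, -6.8]
finger_gap: 42.7
grip_force: 83.0
```

```bash
python3 st.py; python3 - <<'E'
from h import *
s=viewer.snapshot('side')[:,:,::-1];t=viewer.snapshot('top')[:,:,::-1]
cv2.imwrite('pics/s3.png',s);cv2.imwrite('pics/t3.png',t)
z=status.sense()['tool_pos'][2]-53; 
n,img,win=('side',s,(262,165,60,50))
x,y,w,h=win; g=cv2.resize(cv2.cvtColor(np.ascontiguousarray(img[y:y+h,x:x+w]),6),None,fx=4,fy=4,interpolation=2)
bh=cv2.morphologyEx(g,cv2.MORPH_BLACKHAT,np.ones((25,25)))
_,m=cv2.threshold(bh,0,255,cv2.THRESH_BINARY+cv2.THRESH_OTSU)
k,_,st,ce=cv2.connectedComponentsWithStats(m)
for i in range(1,k):
    if 40<st[i,4]<600: c=(ce[i]+.5)/4-.5+[x,y]; print(n,st[i,4],c.round(1),onz(n,c,z)[0,:2].round(1))
b=crop(s,250,140,80,85,7); cv2.imwrite('pics/g3.png',b)
E
```

```text
8.925 [ 576.83 -146.8    98.63] [1.7999e+02 4.0000e-02 1.3585e+02] level rotvec [ 0.0003  0.0007 -0.    ] j6 -65.1 [ 0.4 -0.7 -6.8] [ 0.01  0.01 -0.02] 42.71431345371188
side 194 [298.  168.6] [ 584.4 -269.1]
side 137 [301.  167.4] [ 577.9 -278.5]
side 102 [298. 185.] [ 561.8 -187.3]
side 95 [275.9 186.2] [ 617.5 -163.3]
side 336 [304.3 190.3] [ 538.8 -168.1]
side 108 [267.6 189.1] [ 634.5 -143.6]
side 101 [306.5 190.7] [ 532.8 -167.9]
side 121 [295.2 192. ] [ 559.8 -152.9]
side 98 [281.2 191.9] [ 595.7 -142. ]
side 131 [301.  197.7] [ 538.4 -132.5]
side 406 [262.3 207.2] [621.2 -63.7]
side 121 [278.  199.1] [ 593.8 -108.6]
side 219 [289.2 208.4] [554.7 -79.4]
```

View pics/g3.png

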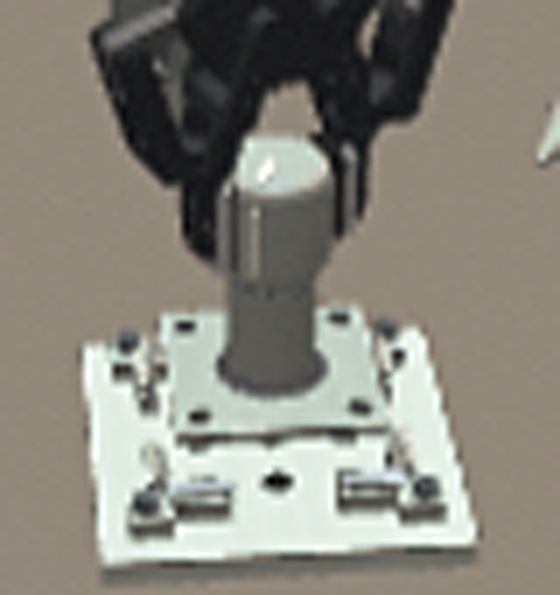

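The side crop shows the plate level over the nest. Its four holes average (577.9,-147.9), against the nest centre hole at (577.3,-147.7), and both yaws are about 23.2°. I'll lower it.

{"fn": "arm_command", "kwargs": {"targets": [[[-0.0003,0,-0.006,0,0,0,-1],[0,0,-0.005,0,0,0,-1],[0,0,-0.005,0,0,0,-1],[0,0,-0.004,0,0,0,-1],[0,0,-0.003,0,0,0,-1],[0,0,-0.002,0,0,0,-1],[0,0,0,0,0,0,-1]]]}}

```text
time: 9.9
tool_pos: [576.1, -146.7, 73.1]
tcp_rot: [-180.0, -0.0, 135.8]
ft_force: [0.2, -0.1, -7.4]
finger_gap: 42.9
grip_force: 83.0
```

{"fn": "arm_command", "kwargs": {"targets": [[[0,0,-0.001,0,0,0,-1],[0,0,-0.001,0,0,0,-1],[0,0,-0.0005,0,0,0,-1],[0,0,0,0,0,0,-1]]]}}

```text
time: 10.4
tool_pos: [576.3, -146.8, 71.0]
tcp_rot: [-180.0, 0.0, 135.8]
ft_force: [-1.9, 0.2, -3.1]
finger_gap: 42.4
grip_force: 83.2
```

{"fn": "arm_command", "kwargs": {"targets": [[[0,0,-0.0006,0,0,0,-1],[0,0,0,0,0,0,-1],[0,0,0,0,0,0,1],[0,0,0,0,0,0,1],[0,0,0,0,0,0,1],[0,0,0,0,0,0,1],[0,0,0,0,0,0,1],[0,0,0,0,0,0,1]]]}}

```text
time: 11.4
tool_pos: [576.1, -146.7, 70.0]
tcp_rot: [-180.0, -0.0, 135.8]
ft_force: [0.2, -0.8, 0.4]
finger_gap: 85.5
grip_force: 0.0
```

{"fn": "arm_command", "kwargs": {"targets": [[[0,0,0,0,0,0.1,1],[0,0,0,0,0,0.16,1],[0,0,0,0,0,0.17,1],[0,0,0,0,0,0.17,1],[0,0,0,0,0,0.17,1],[0,0,0,0,0,0.17,1],[0,0,0,0,0,0.17,1],[0,0,0,0,0,0.17,1],[0,0,0,0,0,0.15,1],[0,0,0,0,0,0.03,1]]]}}

```text
time: 12.65
tool_pos: [576.1, -146.7, 70.1]
tcp_rot: [-180.0, 0.0, -140.5]
ft_force: [0.5, 0.2, -0.7]
finger_gap: 85.6
grip_force: 0.0
```

```bash
python3 st.py; python3 - <<'E'
from h import *
s=viewer.snapshot('side')[:,:,::-1]
cv2.imwrite('pics/s4.png',s)
cv2.imwrite('pics/g4.png',crop(s,250,140,80,85,7))
E
```

```text
12.65 [ 576.14 -146.72   70.07] [-179.99    0.   -140.47] level rotvec [0.0001 0.0001 0.    ] j6 -148.8 [ 0.5  0.2 -0.7] [-0.02  0.02 -0.05] 85.57161147069925
```

View pics/g4.png

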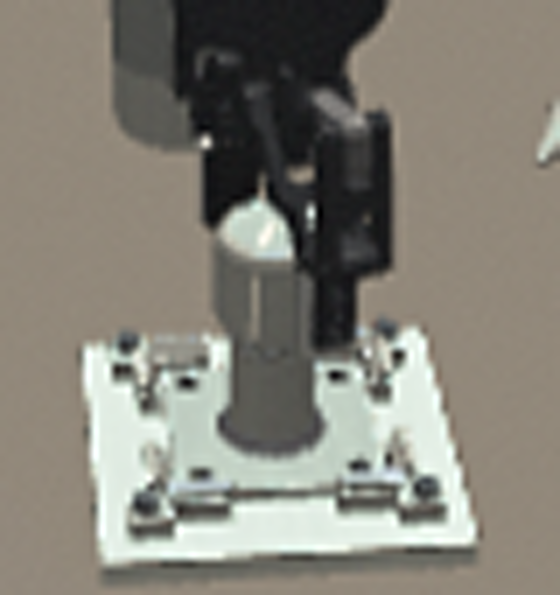

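The plate is seated flat in the nest between all four locators (crop (270,440)), and the chalk on the cap's side is at crop (257,310). I'll regrip and screw clockwise.

{"fn": "arm_command", "kwargs": {"targets": [[[0,0,0,0,0,0,-1],[0,0,0,0,0,0,-1],[0,0,0,0,0,0,-1],[0,0,0,0,0,0,-1],[0,0,0,0,0,0,-1],[0,0,0,0,0,0,-1],[0,0,0,0,0,0,-1],[0,0,-0.0003,0,0,0,-1],[0,0,-0.0003,0,0,0,-1]]], "force": 100}}

```text
time: 13.82
tool_pos: [576.5, -147.0, 70.5]
tcp_rot: [-179.9, 0.0, -140.5]
ft_force: [-2.5, -1.3, 11.8]
finger_gap: 42.5
grip_force: 101.0
```

{"fn": "arm_command", "kwargs": {"targets": [[[0,0,-5e-05,0,0,-0.08,-1],[0,0,-5e-05,0,0,-0.14,-1],[0,0,-5e-05,0,0,-0.14,-1],[0,0,-5e-05,0,0,-0.14,-1],[0,0,-5e-05,0,0,-0.14,-1]]]}}

```text
time: 14.45
tool_pos: [576.5, -146.9, 70.2]
tcp_rot: [-180.0, 0.0, -177.4]
ft_force: [-3.1, -1.2, 9.5]
finger_gap: 42.3
grip_force: 101.3
```

```bash
python3 st.py
```

```text
14.45 [ 576.5  -146.88   70.22] [-1.7997e+02  4.0000e-02 -1.7742e+02] level rotvec [0.0005 0.0008 0.    ] j6 -111.8 [-3.1 -1.2  9.5] [0.2  0.43 0.17] 42.28520690032212
```

{"fn": "arm_command", "kwargs": {"targets": [[[0,0,-5e-05,0,0,-0.14,-1],[0,0,-5e-05,0,0,-0.14,-1],[0,0,-5e-05,0,0,-0.14,-1],[0,0,-5e-05,0,0,-0.14,-1],[0,0,-5e-05,0,0,-0.14,-1],[0,0,-5e-05,0,0,-0.14,-1],[0,0,-5e-05,0,0,-0.14,-1],[0,0,-5e-05,0,0,-0.14,-1],[0,0,-5e-05,0,0,-0.14,-1],[0,0,-5e-05,0,0,-0.14,-1]]]}}

```text
time: 15.7
tool_pos: [576.7, -146.8, 69.7]
tcp_rot: [179.9, 0.0, 102.4]
ft_force: [-2.5, 0.6, 9.9]
finger_gap: 42.5
grip_force: 101.2
```

```bash
python3 st.py
```

```text
15.7 [ 576.65 -146.79   69.73] [1.7995e+02 4.0000e-02 1.0237e+02] level rotvec [ 0.0005  0.001  -0.    ] j6 -31.6 [-2.5  0.6  9.9] [0.01 0.21 0.18] 42.5004788393519
```

{"fn": "arm_command", "kwargs": {"targets": [[[0,0,-5e-05,0,0,-0.14,-1],[0,0,-5e-05,0,0,-0.14,-1],[0,0,-5e-05,0,0,-0.14,-1],[0,0,-5e-05,0,0,-0.07,-1]]]}}

```text
time: 16.2
tool_pos: [576.8, -146.8, 69.6]
tcp_rot: [179.9, 0.0, 74.4]
ft_force: [-1.1, -0.3, 8.5]
finger_gap: 42.5
grip_force: 101.1
```

```bash
python3 st.py
```

```text
16.2 [ 576.76 -146.8    69.55] [1.7993e+02 1.0000e-02 7.4370e+01] level rotvec [ 0.0005  0.0012 -0.    ] j6 -3.6 [-1.1 -0.3  8.5] [-0.06  0.2   0.18] 42.469611994964886
```

{"fn": "arm_command", "kwargs": {"targets": [[[0,0,-2e-05,0,0,-0.05,-1],[0,0,-2e-05,0,0,-0.05,-1],[0,0,-2e-05,0,0,-0.05,-1],[0,0,-2e-05,0,0,-0.05,-1],[0,0,-2e-05,0,0,-0.05,-1]]]}}

```text
time: 16.82
tool_pos: [576.8, -146.9, 69.5]
tcp_rot: [179.9, -0.0, 60.1]
ft_force: [-2.2, -0.4, 8.6]
finger_gap: 42.5
grip_force: 101.1
```

```bash
python3 st.py
```

```text
16.825 [ 576.77 -146.85   69.48] [ 1.7992e+02 -1.0000e-02  6.0150e+01] level rotvec [0.0005 0.0013 0.    ] j6 10.6 [-2.2 -0.4  8.6] [-0.12  0.19  0.15] 42.45414790373585
```

{"fn": "arm_command", "kwargs": {"targets": [[[0,0,-2e-05,0,0,-0.05,-1],[0,0,-2e-05,0,0,-0.05,-1],[0,0,-2e-05,0,0,-0.05,-1],[0,0,-2e-05,0,0,-0.05,-1],[0,0,-2e-05,0,0,-0.05,-1]]]}}

```text
time: 17.45
tool_pos: [576.8, -146.9, 69.4]
tcp_rot: [179.9, -0.0, 45.8]
ft_force: [-1.2, -0.5, 8.8]
finger_gap: 42.5
grip_force: 101.1
```

```bash
python3 st.py
```

```text
17.45 [ 576.8  -146.87   69.37] [ 1.7992e+02 -3.0000e-02  4.5830e+01] level rotvec [0.0006 0.0013 0.    ] j6 25.0 [-1.2 -0.5  8.8] [-0.13  0.15  0.17] 42.54280526652433
```

{"fn": "arm_command", "kwargs": {"targets": [[[0,0,-2e-05,0,0,-0.05,-1],[0,0,-2e-05,0,0,-0.05,-1],[0,0,-2e-05,0,0,-0.05,-1],[0,0,-2e-05,0,0,-0.05,-1],[0,0,-2e-05,0,0,-0.05,-1]]]}}

```text
time: 18.08
tool_pos: [576.9, -146.9, 69.3]
tcp_rot: [179.9, -0.1, 31.5]
ft_force: [-1.5, -1.4, 9.3]
finger_gap: 42.8
grip_force: 101.0
```

```bash
python3 st.py
```

```text
18.075 [ 576.86 -146.93   69.31] [ 1.7992e+02 -5.0000e-02  3.1500e+01] level rotvec [0.0007 0.0015 0.    ] j6 39.3 [-1.5 -1.4  9.3] [-0.26  0.2   0.21] 42.78498932885193
```

{"fn": "arm_command", "kwargs": {"targets": [[[0,0,-2e-05,0,0,-0.05,-1],[0,0,-2e-05,0,0,-0.05,-1],[0,0,-2e-05,0,0,-0.05,-1],[0,0,-2e-05,0,0,-0.05,-1],[0,0,-2e-05,0,0,-0.05,-1]]]}}

```text
time: 18.7
tool_pos: [576.8, -147.0, 69.2]
tcp_rot: [179.9, -0.1, 17.2]
ft_force: [-0.9, -0.6, 9.3]
finger_gap: 42.4
grip_force: 101.0
```

```bash
python3 st.py
```

```text
18.7 [ 576.84 -146.96   69.22] [ 1.7994e+02 -7.0000e-02  1.7180e+01] level rotvec [0.0007 0.0015 0.    ] j6 53.6 [-0.9 -0.6  9.3] [-0.35  0.33  0.2 ] 42.39317234475061
```

{"fn": "arm_command", "kwargs": {"targets": [[[0,0,-2e-05,0,0,-0.05,-1],[0,0,-2e-05,0,0,-0.05,-1],[0,0,-2e-05,0,0,-0.05,-1],[0,0,-2e-05,0,0,-0.05,-1],[0,0,-2e-05,0,0,-0.05,-1]]]}}

```text
time: 19.32
tool_pos: [576.8, -147.0, 69.1]
tcp_rot: [180.0, -0.1, 2.9]
ft_force: [-2.0, -1.7, 8.5]
finger_gap: 42.5
grip_force: 101.0
```

```bash
python3 st.py
```

```text
19.325 [ 576.83 -146.99   69.12] [ 1.7995e+02 -8.0000e-02  2.8500e+00] level rotvec [0.0008 0.0014 0.    ] j6 67.9 [-2.  -1.7  8.5] [-0.35  0.27  0.21] 42.51266850103861
```

{"fn": "arm_command", "kwargs": {"targets": [[[0,0,-2e-05,0,0,-0.05,-1],[0,0,-2e-05,0,0,-0.05,-1],[0,0,-2e-05,0,0,-0.05,-1],[0,0,-2e-05,0,0,-0.05,-1],[0,0,-2e-05,0,0,-0.05,-1]]]}}

```text
time: 19.95
tool_pos: [576.8, -147.1, 69.0]
tcp_rot: [180.0, -0.1, -11.5]
ft_force: [-1.8, -0.9, 8.7]
finger_gap: 42.9
grip_force: 101.0
```

```bash
python3 st.py
```

```text
19.95 [ 576.81 -147.07   69.05] [ 1.7997e+02 -9.0000e-02 -1.1470e+01] level rotvec [0.0009 0.0015 0.    ] j6 82.3 [-1.8 -0.9  8.7] [-0.38  0.34  0.14] 42.87984825425936
```

{"fn": "arm_command", "kwargs": {"targets": [[[0,0,-2e-05,0,0,-0.05,-1],[0,0,-2e-05,0,0,-0.05,-1],[0,0,-2e-05,0,0,-0.05,-1],[0,0,-2e-05,0,0,-0.05,-1],[0,0,-2e-05,0,0,-0.05,-1]]]}}

```text
time: 20.58
tool_pos: [576.8, -147.1, 69.0]
tcp_rot: [180.0, -0.1, -25.8]
ft_force: [-1.7, -0.6, 9.8]
finger_gap: 42.7
grip_force: 101.2
```

```bash
python3 st.py
```

```text
20.575 [ 576.82 -147.11   68.97] [ 1.7999e+02 -1.0000e-01 -2.5790e+01] level rotvec [0.001  0.0015 0.    ] j6 96.6 [-1.7 -0.6  9.8] [-0.29  0.35  0.27] 42.68606902326403
```

{"fn": "arm_command", "kwargs": {"targets": [[[0,0,-2e-05,0,0,-0.05,-1],[0,0,-2e-05,0,0,-0.05,-1],[0,0,-2e-05,0,0,-0.05,-1],[0,0,-2e-05,0,0,-0.05,-1]]]}}

```text
time: 21.08
tool_pos: [577.0, -146.8, 69.0]
tcp_rot: [-180.0, -0.1, -37.1]
ft_force: [-1.4, -0.2, 9.9]
finger_gap: 42.5
grip_force: 103.0
```

```bash
python3 st.py
```

```text
21.075 [ 577.03 -146.83   69.02] [-1.800e+02 -1.200e-01 -3.711e+01] level rotvec [ 0.0012  0.0017 -0.    ] j6 107.9 [-1.4 -0.2  9.9] [-0.04  0.31  2.94] 42.49685788260239
```

Torque jumped to 2.9 N m, so the cap has bottomed. I'll record the plate yaw from its holes now, then unload in small steps.

```bash
cat > py.py <<'E'
from h import *
import sys
s=np.ascontiguousarray(viewer.snapshot('side')[:,:,::-1]); cv2.imwrite(f'pics/s_{sys.argv[1]}.png',s)
c0=np.array([577.,-147.]); z=18; x,y,w,h=255,175,65,50
g=cv2.resize(cv2.cvtColor(s[y:y+h,x:x+w],6),None,fx=8,fy=8,interpolation=2).astype(np.float32)
bh=cv2.morphologyEx(g,cv2.MORPH_BLACKHAT,np.ones((41,41)))
P=[]
for a in (45,135,225,315):
    X=c0+41.5*np.array([np.cos(np.radians(a+23)),np.sin(np.radians(a+23))])
    p=proj('side',[*X,z])[0]; q=((p-[x,y]+.5)*8-.5)
    for _ in range(4):   # weighted-centroid refinement
        yy,xx=np.mgrid[:bh.shape[0],:bh.shape[1]]; m=(np.hypot(xx-q[0],yy-q[1])<18)*np.clip(bh-25,0,None)
        q=np.array([(xx*m).sum(),(yy*m).sum()])/m.sum()
    P.append(onz('side',(q+.5)/8-.5+[x,y],z)[0,:2])
P=np.array(P); d=np.r_[[P[0]-P[1],P[3]-P[2]],[(P[0]-P[3])[::-1]*[1,-1],(P[1]-P[2])[::-1]*[1,-1]]]
print(P.round(1).tolist(),'centre',P.mean(0).round(1),'yaws',np.degrees(np.arctan2(d[:,1],d[:,0])).round(1),'diag',[float(np.linalg.norm(P[i]-P[i+2]).round(1)) for i in (0,1)])
E
python3 py.py a
```

```text
[[595.9, -109.3], [540.0, -130.6], [559.0, -185.4], [615.9, -166.0]] centre [ 577.7 -147.8] yaws [20.9 18.9 19.4 19. ] diag [84.7, 83.7]
```

{"fn": "arm_command", "kwargs": {"targets": [[[0,0,0,0,0,0.02,-1],[0,0,0,0,0,0,-1]]]}}

```text
time: 21.38
tool_pos: [577.0, -146.8, 69.0]
tcp_rot: [-180.0, -0.1, -35.9]
ft_force: [-1.5, -0.7, 8.9]
finger_gap: 42.4
grip_force: 103.0
```

```bash
python3 st.py
```

```text
21.375 [ 576.99 -146.81   69.  ] [-1.7999e+02 -1.1000e-01 -3.5900e+01] level rotvec [ 0.001   0.0017 -0.    ] j6 106.7 [-1.5 -0.7  8.9] [-0.12  0.29  1.35] 42.43884944521357
```

{"fn": "arm_command", "kwargs": {"targets": [[[0,0,0,0,0,0.02,-1],[0,0,0,0,0,0,-1]]]}}

```text
time: 21.62
tool_pos: [576.9, -146.8, 68.9]
tcp_rot: [-180.0, -0.1, -34.9]
ft_force: [-2.0, -0.0, 9.8]
finger_gap: 42.7
grip_force: 103.0
```

```bash
python3 st.py; python3 py.py b
```

```text
21.625 [ 576.9  -146.76   68.93] [-1.7997e+02 -9.0000e-02 -3.4850e+01] level rotvec [ 0.0004  0.0016 -0.    ] j6 105.6 [-2.  -0.   9.8] [-0.04  0.31  0.22] 42.70912800889433
[[595.7, -109.2], [540.1, -130.5], [559.2, -185.7], [616.0, -165.7]] centre [ 577.7 -147.8] yaws [21.  19.4 19.7 19.1] diag [84.8, 83.6]
```

The stop unloads at tool yaw -34.8° with the plate at 19.8°, against the clockwise side of its play. Now I'll back off.

{"fn": "arm_command", "kwargs": {"targets": [[[0,0,5e-05,0,0,0.15,-1],[0,0,5e-05,0,0,0.17,-1],[0,0,6e-05,0,0,0.17,-1],[0,0,6e-05,0,0,0.17,-1],[0,0,6e-05,0,0,0.17,-1],[0,0,6e-05,0,0,0.17,-1],[0,0,6e-05,0,0,0.17,-1],[0,0,6e-05,0,0,0.17,-1],[0,0,6e-05,0,0,0.16,-1],[0,0,0,0,0,0,-1]]]}}

```text
time: 22.92
tool_pos: [577.0, -146.6, 69.5]
tcp_rot: [179.9, -0.1, 51.2]
ft_force: [-1.9, 1.5, 9.8]
finger_gap: 42.7
grip_force: 103.1
```

```bash
python3 st.py; python3 py.py c
```

```text
22.925 [ 576.95 -146.58   69.51] [ 1.7993e+02 -6.0000e-02  5.1210e+01] level rotvec [0.0001 0.0016 0.    ] j6 19.6 [-1.9  1.5  9.8] [0.26 0.33 0.18] 42.6961829209759
[[595.8, -109.2], [540.1, -130.4], [559.1, -185.7], [615.9, -165.6]] centre [ 577.7 -147.8] yaws [20.8 19.5 19.7 19. ] diag [84.8, 83.6]
```

```bash
python3 - <<'E'
from h import *
cv2.imwrite('pics/ac.png',np.hstack([crop(cv2.imread(f'pics/s_{k}.png'),255,155,66,70,6) for k in 'ac']))
E
```

```text
(no output)
```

View pics/ac.png

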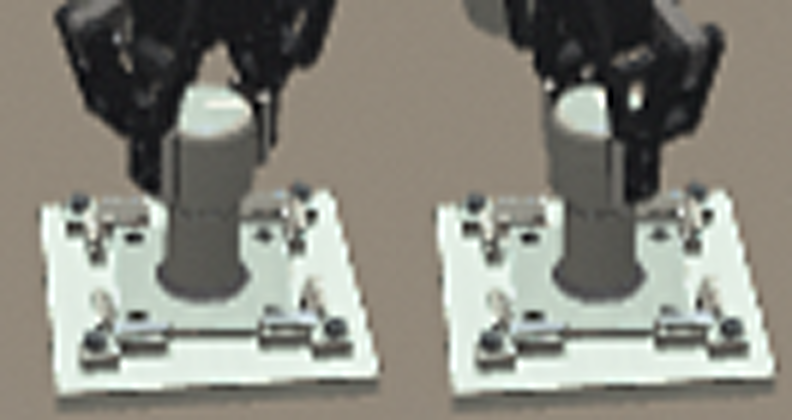

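{"fn": "arm_command", "kwargs": {"targets": [[[0,0,0,0,0,0.03,-1]]]}}

```text
time: 23.1
tool_pos: [576.9, -146.6, 69.5]
tcp_rot: [179.9, -0.1, 52.8]
ft_force: [-2.0, 1.1, 10.3]
finger_gap: 42.7
grip_force: 103.1
```

```bash
python3 st.py
```

```text
23.1 [ 576.94 -146.57   69.49] [ 1.7993e+02 -6.0000e-02  5.2800e+01] level rotvec [-0.      0.0016  0.    ] j6 18.0 [-2.   1.1 10.3] [ 0.29  0.26 -0.21] 42.68714463298781
```

The picture shows the plate unmoved and still flat in the nest; the chalk on the cap top has turned. Moving torque reverses to -0.21 N m, so the thread is turning. I'm at 87.3° backed off and need about 2.7° more.

{"fn": "arm_command", "kwargs": {"targets": [[[0,0,2e-05,0,0,0.025,-1],[0,0,0,0,0,0.022,-1],[0,0,0,0,0,0,-1],[0,0,0,0,0,0,-1],[0,0,0,0,0,0,-1],[0,0,0,0,0,0,-1]]]}}

```text
time: 23.85
tool_pos: [576.9, -146.6, 69.5]
tcp_rot: [179.9, -0.0, 55.5]
ft_force: [-1.7, 1.1, 10.4]
finger_gap: 42.3
grip_force: 103.1
```

```bash
python3 st.py; python3 py.py d
```

```text
23.85 [ 576.92 -146.57   69.51] [ 1.7993e+02 -5.0000e-02  5.5480e+01] level rotvec [0.     0.0015 0.    ] j6 15.3 [-1.7  1.1 10.4] [0.23 0.35 0.15] 42.348276089081025
[[595.8, -109.2], [540.1, -130.6], [559.1, -185.8], [615.9, -165.6]] centre [ 577.7 -147.8] yaws [21.  19.6 19.7 19. ] diag [84.9, 83.6]
```

Tool yaw is 55.5°, so the cap is 90° back from the stop. The plate is steady and seated and the grip is held, so I'm handing in.

```bash
python3 -c "
from bench import job
print(job.hand_in())"
```

```text
the job is handed in; nothing more can be done
None
```

The job is handed in at about 24 s: the stub sits flat in the nest, turned about 3° clockwise within the locators' play, the cap was bottomed (2.9 N m) and backed off about 90°, and the gripper still holds it; no verdict came back.

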